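# Test-fire a rat trap with a marker pen

### The job

Check that this rat trap works before it goes under the stock shelves: press its setting lever down until the catch clicks and holds the jaw open by itself, without forcing the lever hard against its stop. Then trip it by pressing the pedal lightly with the marker pen, keeping your fingers off the pedal and the jaw, draw the pen out so that the jaw closes fully, and lay the pen down on the cardboard clear of the trap. Leave the other things where they are.

Things in the scene. Friction and masses are not known exactly. Their poses are not given: they have to be found in the camera images.
- trap: Grey plastic clamshell rat trap, 165 x 74, screwed to a plywood strip 200 x 110 x 12 that does not move. Origin: underside of the strip, straight below the jaw's hinge axis (axis at z 45). x points out of the mouth, y along the hinge, z up. Strip from x -95 to x 105; two cheeks (x +-13, y +-37) rise to z 58; toothed lower lip at x 80 to 90 rises to z 26.
- jaw (a joint): Turn of bow and setting lever together about the hinge, rad: 0 shut, grows as the lever goes down. Spring to shut: 0.24 N m shut, 0.44 N m near the catch. The catch engages between 0.87 and 1.05 (differs from trap to trap, found by feel); a stiff stop follows 0.04 to 0.06 later. Let go, it sinks back by about that onto the catch and stays above 0.84; if not caught it swings shut.
- setting_lever: Black plate, 42 wide, 5 thick, from 12 to 81 mm behind the hinge axis, turning with the bow. Origin on the hinge axis; its -x runs along the plate away from the hinge, z is normal to it (up). Shut, it rises backwards at 43 degrees; caught, it slopes 6 to 16 degrees down backwards. Pressed straight down 50 mm behind the hinge it takes about 9 N up to the stop; over 25 N cracks it.
- lever_pad (a point): Point on the lever's upper face, 60 mm from the hinge axis, mid width.
- bow: Upper jaw, black plastic: an open frame 58 wide, two side arms and a toothed front bar 84 mm from the hinge. Origin on the hinge axis, x towards the bar. Shut it lies level; cocked it stands about 54 degrees up, its bar about 49 mm ahead of the hinge and 113 mm over the strip's underside. Fingers must not touch it.
- bow_bar (a point): Middle of the front bar's upper face.
- pedal: Trigger pedal in the mouth; its front tips down when pressed: grey plate 36 wide, trap x 34 to 72, top at z 38. Behind it (x 26 to 36, z up to 43) is its steel sear hook. Origin: its pivot, trap x 27, z 24; axes as the trap's. Pressed near its front edge it trips after 2 to 5 mm with 1 to 4 N. Fingers must not touch it; over 12 N on it while cocked is too much.
- pedal_pad (a point): Middle of the pedal plate's upper face, at trap x 54, z 38 at rest.
- marker: Capped marker pen, a straight rod 140 long, 16 in diameter, 30 g, silver barrel, black cap, lying on the cardboard. Origin on its surface at mid length (underside at the start); its axis lies 8 mm from there along its own z; x runs along the pen to the cap. Held level in the fingers it gives a little when its end is pressed. In the mouth it is nipped by the bow with about 4 N and can be drawn straight out.
- tape_roll: Bystander: roll of packing tape, diameter 104, 48 high, lying flat. Origin centre of underside.
- baseball: Bystander: baseball, diameter 73, fixed on a round wooden foot; 81 high. Origin centre of underside.
- carton: Bystander: small closed carton 110 x 85 x 62. Origin centre of underside. All these things stand on a flat cardboard sheet whose top is at z = 0.004.

How it is judged:
On the way, in this order (a step that is already met when the one before it is completed fails the run):
1. the jaw is held open by the catch alone, the lever let go (value of joint jaw above 0.8 rad and contact force between anything else and setting_lever below 0.1 N), for 0.4 s.
2. the jaw snaps while the marker is on the pedal (value of joint jaw below 0.6 rad and contact force between marker and pedal above 0.1 N).
3. the marker is out and the jaw fully shut (value of joint jaw below 0.06 rad and contact force between marker and trap below 0.05 N), for 0.2 s.
At the end, for the whole second after the job is handed in: The trap has been cocked and tripped; its jaw is fully shut (within 0.06 rad) with nothing in it; the marker lies still and flat on the cardboard (its origin lower than 22 mm, its axis level within 7 degrees), not touching the trap or its strip (all of step 3 and height (world z) of marker below 0.022 m and linear speed of marker below 0.03 m/s and angle between marker's own x axis and vertical between 1.45 and 1.69 rad).
It fails at once if the setting lever is forced with more than 25 N (contact force between anything else and setting_lever above 25 N).
It fails at once if fingers or arm on the jaw bow (contact force between any of the fingers, the arm and bow above 0.3 N).
It fails at once if fingers or arm on the pedal (contact force between any of the fingers, the arm and pedal above 0.3 N).
It fails at once if the pedal is rammed with more than 12 N while cocked (value of joint jaw above 0.8 rad and contact force between marker and pedal above 12 N).
It fails at once if a bystander is shifted by more than 20 mm (distance of any of tape_roll, baseball, carton from where it was at the start of the episode above 0.02 m).
It also fails if it takes over 72 s, if anything falls off the work surface, if the arm or the gripper's body presses on something with over 40 N, if the wrist force passes 120 N, or if a joint passes its speed limit or range.

### The arm

A 6-joint arm with a two-finger parallel gripper is mounted at the origin on the work surface. World frame = base frame: x ahead of the robot, y to its left, z up, the work surface at z = 0. Lengths are in m, angles in rad, forces in N, time in s.
With the tool pointing down it reaches from about 0.275 to 0.75 m from the base axis. Payload 10.2 kg.
Tool frame: the origin (TCP) lies midway between the tips of the shut fingers; the grasp point (between the pads) lies 19 mm behind it; z points along the fingers, y is the direction in which the jaws open and shut (so a half turn about z gives the same grasp; the last joint's range is limited). The gripper opens to 85 mm and grips with 20 to 120 N. Pads are 22 mm wide; open, the fingers measure 114 mm over their backs; the gripper's body (76 mm by 85 mm) begins 54 mm behind the grasp point. The pads swing forward as they close: fully open they stand 13 mm farther back than shut.
Start: joints at [1.035, 0.313, 1.498, -0, 1.331, -0.223], TCP at [0.162, 0.5, 0.231] pointing down, gripper open.
Joint ranges: [-2.94, 2.94], [-0.97, 2.17], [0.19, 2.56], [-1.23, 4.37], [0.02, 3.11], [-2.88, 2.88]. Speed limits (rad/s): [2.39, 2.39, 3.01, 3.14, 3.14, 3.14].

### API

Orientations are given as [roll, pitch, yaw] about the fixed x, y, z axes, in that order (R = Rz(yaw) Ry(pitch) Rx(roll)).
In Python, from workcell import sensors, imaging, finish_job gives the robot as it stands.
- The arm moves only by the shell command python3 -m inch 'ROWS' [OPENING] [FORCE]. ROWS is text: rows parted by semicolons, each of 6 numbers parted by spaces: the shift along the world's x, y, z normalised to -1 to 1, where 1 is 2 cm, then the turn, a rotation vector about the world's x, y, z normalised to -1 to 1, where 1 is 5 degrees. A call has 1 to 10 rows; each row shifts and turns the pose as measured when the row begins; what a row does not reach is not made up. A row lasts 1/10 s, in which the tool goes at most 50 mm and 8.59 degrees, less where a joint would pass 70% of its speed; a pose out of reach is approached as far as the arm can. A call with a number of a shift or a turn outside -1 to 1 is refused whole. A call with a gripper value outside its range is refused whole. OPENING is the opening, from -1 (shut) to 1 (fully open), set as the call begins (- or left out, the last holds). The fingers move at their own pace and stop on an object; FORCE is the grip in N (left out, the last holds). Time passes only in rows, so rows that do not move let the fingers close. It gives the time, the measured TCP pose, the force and the opening at its end, in the units of the state.
- sensors.sense(): the state, without advancing time (a new reading comes with each control period).
- imaging.get_image(name): name is "side" or "top"; returns a dict with "image" (384x512x3 uint8, red, green, blue), "z_map" (384x512 float32, m along the optical axis (not along the pixel's ray), 0 where there is no reading), "fov_y" (degrees; the focal length in pixels is half the picture's height over the tangent of half this angle, whatever the lens; pixels are square), "cx", "cy" (the principal point, pixels), "R" (3x3) and "t" (3): a world point X has camera coordinates R X + t. Camera axes: x right, y down, z forward; pixel columns grow to the right and rows downward; lengths in m; the calibration is good to about 2 mm. A picture is of the moment at which its call begins.
- finish_job(): hands the job in, once; it reports no verdict.
The state is a dict: "clock": time; "q": joint angles; "dq": joint speeds; "joint_torque": joint torques, N m; "tcp_pos": TCP position; "orientation": TCP orientation; "ft_force": force on the tool from outside, world axes, zero at the start; "wrist_torque": the same for the moment, N m; "width": opening from 0.0 (shut) to 1.0 (fully open).
Only numpy, scipy, OpenCV 4.12 (cv2) and the standard library are available. Lean on these libraries where they do the work, as an engineer would, in place of code of your own. Each camera call takes 0.05 s, during which the arm holds its last target. There are 200 camera calls.

## Working session

There is one attempt and no reset: what is moved stays moved. The work goes in short steps, Python scripts to look and compute and a shell command to move; the robot and the scene stay as the last step left them, time stands still between calls to the robot, and variables do not carry over. Pictures are saved under pics/ and viewed, about 8 in all and at most 12, crops included, and the job is handed in when it is done.

```bash
mkdir -p pics; cat > h.py <<'E'
import numpy as np, cv2
from workcell import sensors, imaging
def grab(name,fn=None):
    d=imaging.get_image(name)
    if fn: cv2.imwrite('pics/'+fn,d['image'][:,:,::-1])
    np.savez('last_'+name+'.npz',**d)
    return d
def cloud(d):
    z=d['z_map'].astype(float); H,W=z.shape
    f=H/2/np.tan(np.radians(d['fov_y'])/2)
    v,u=np.mgrid[:H,:W]
    P=np.stack([(u-d['cx'])/f*z,(v-d['cy'])/f*z,z],-1)
    return (P-d['t'])@d['R']   # R^T (P-t)
E
python3 - <<'E'
from h import *
a=grab('top');b=grab('side')
cv2.imwrite('pics/both.png',np.vstack([a['image'],b['image']])[:,:,::-1]) if 0 else None
cv2.imwrite('pics/a.png',a['image'][:,:,::-1]);cv2.imwrite('pics/b.png',b['image'][:,:,::-1])
for d in(a,b):print(d['fov_y'],d['cx'],d['cy'],d['R'].round(3).tolist(),d['t'])
print(sensors.sense())
E
```

```text
43.53364568457531 255.4651267020195 188.43627835684535 [[-0.0, -1.0, -0.023], [-0.992, 0.003, -0.123], [0.123, 0.023, -0.992]] [-0.0348075  0.5804527  1.1947116]
42.551398691891244 255.58274833721833 191.91408490308672 [[0.992, -0.126, 0.024], [-0.061, -0.623, -0.78], [0.113, 0.772, -0.626]] [-0.59646805  0.09597589  1.1185793 ]
{'clock': 0.1, 'q': array([ 1.03460628e+00,  3.13399697e-01,  1.49834194e+00,  1.67931379e-05,
        1.33099996e+00, -2.23375812e-01]), 'dq': array([-0.00140475, -0.00238108, -0.00339685, -0.00031895, -0.0010733 ,
        0.0010423 ]), 'joint_torque': array([ 1.42937795e-03, -4.12897611e+01, -2.60138029e+01, -2.44955772e-04,
        3.10228708e-03,  1.89978874e-05]), 'tcp_pos': array([0.1614416 , 0.49932866, 0.23079663]), 'orientation': array([-3.14047587e+00, -2.70418536e-04,  2.82877427e+00]), 'ft_force': array([-0.68698701,  0.06084527, -0.38453942]), 'wrist_torque': array([ 0.0330861 , -0.01120197, -0.00056884]), 'width': 0.9999923241828667}
```

View pics/a.png

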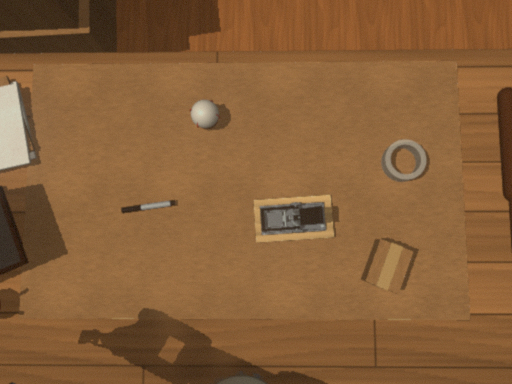

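View pics/b.png

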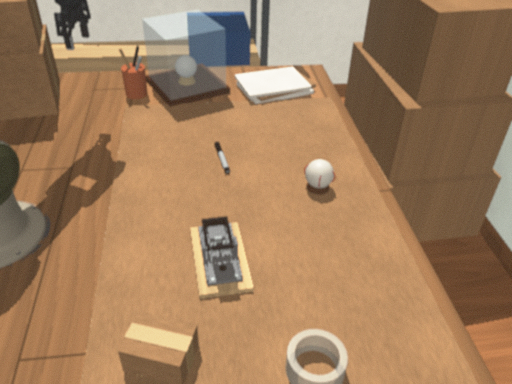

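```bash
python3 - <<'E'
from h import *
a=dict(np.load('last_top.npz'));b=dict(np.load('last_side.npz'))
ca=cv2.resize(a['image'][185:250,245:345],None,fx=8,fy=8,interpolation=cv2.INTER_CUBIC)[:,:,::-1]
cb=cv2.resize(b['image'][205:305,180:265],None,fx=6,fy=6,interpolation=cv2.INTER_CUBIC)[:,:,::-1]
cv2.imwrite('pics/ca.png',ca);cv2.imwrite('pics/cb.png',cb)
C=cloud(a)
def p(u,v):return C[v,u].round(4).tolist()
print('table',p(230,230),p(400,120))
for n,u,v in[('strip',256,220),('',331,238),('',257,239),('',255,201),('',332,199),('ball',205,114),('tape',405,143),('carton',388,266),('mk',122,210),('mk',176,202),('mkmid',149,206)]:print(n,p(u,v))
# marker pixels
m=(C[...,2]>.011)&(C[...,2]<.03)&(C[...,1]>.1)&(C[...,0]>.3)&(C[...,0]<.6)
ys,xs=np.where(m[190:225,100:200]);Q=C[190:225,100:200][m[190:225,100:200]]
print(len(Q),Q.mean(0),Q.min(0),Q.max(0))
if len(Q)>5:
    print(cv2.minAreaRect((Q[:,:2]*1000).astype(np.float32)))
S=C[185:250,245:345];q=S[(S[...,2]>.012)]
print(len(q),cv2.minAreaRect((q[:,:2]*1000).astype(np.float32)),q.max(0))
np.set_printoptions(linewidth=250)
print((C[198:242:3,254:336:4,2]*1000).astype(int))
E
```

```text
table [0.4757, 0.0313, 0.0019] [0.7658, -0.4185, 0.0042]
strip [0.5009, -0.0367, 0.0138]
 [0.4547, -0.23, 0.0047]
 [0.4521, -0.0392, 0.0127]
 [0.5502, -0.0341, 0.0139]
 [0.5559, -0.2348, 0.0036]
ball [0.763, 0.0896, 0.0843]
tape [0.6945, -0.4172, 0.0458]
carton [0.3857, -0.358, 0.0683]
mk [0.527, 0.3105, 0.0205]
mk [0.5488, 0.173, 0.0068]
mkmid [0.5375, 0.2409, 0.0183]
314 [0.53702117 0.24453812 0.01749489] [0.50408694 0.12987578 0.01107579] [0.5665267  0.32308999 0.02539637]
((529.7005004882812, 227.39987182617188), (55.01704025268555, 192.353759765625), 7.060439586639404)
3230 ((497.69384765625, -133.06613159179688), (126.11509704589844, 199.8304443359375), 4.121658802032471) [ 0.56542894 -0.03149977  1.25574173]
[[  5   3   6   4   0   1  18  17  15  12  17  19  12  17  14  17  17  14  15  12   2]
 [  8  16  17  18  14  15  12  14  18  15  15  15  15  18  14  15  15  11  14  16   3]
 [ 13  15  13  18  14  16  14  11  29  57  62  60  27  23  27  18  23  20  16  16   6]
 [ 13  16  28  30  24  21  54  52  53  55  55  23  21  24  86  92 100  23  14  15   7]
 [ 17  15  51  53  23  20  
[... 230 characters left out ...]
 2]
 [  2  12  53  22  44  45  38  46  25  24  53  55  69  77  78  84  97 107  15  14   0]
 [  0  15  53  25  39  38  40  40  25  22  61  53  61  73  86  90  98 105  17  16   3]
 [  0  13  54  25  41  41  40  44  31  22  60  60  42  28  17  21  23  25  18  16   7]
 [  5  19  47  25  24  50  51  52  56  50  53  51  21  25  27  22  24  23  16  14   4]
 [  4  17  54  28  21  27  24  19  25  35  61  63  62  29  23  22  15  13  21  14   3]
 [  5  18  31  30  27  14  12  10  14  15  13  13  10  15  14  15  14  12  16  11   0]
 [  3  13  18  15  16  16  16  17  13  15  12  17  10  16  13   7  14  12  13  16   6]
 [  2  13  14  15  15  16  16  14  17   6   4   6   2   5   1   3   6   1  -1   1   2]]
```

View pics/ca.png

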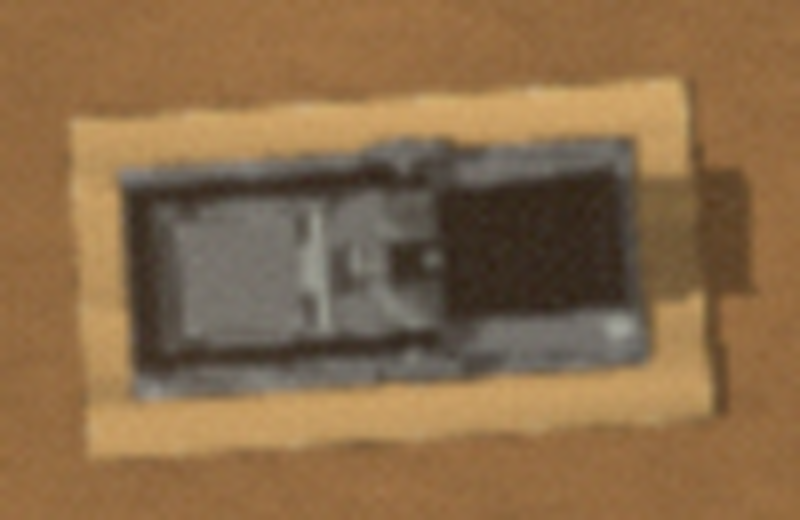

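View pics/cb.png

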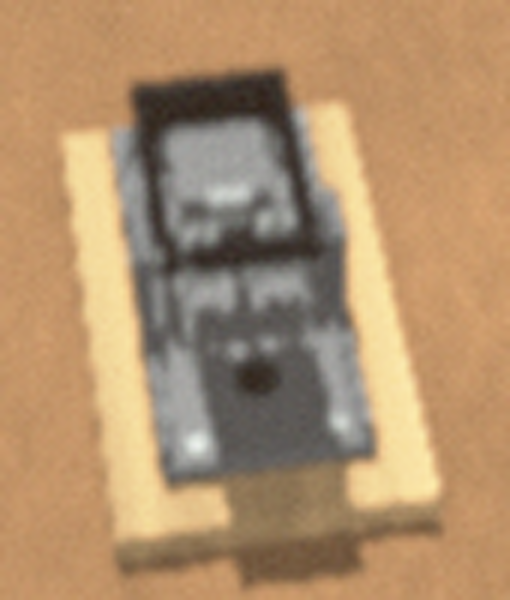

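The top crop shows the strip corners at about (254,200), (330.6,195), (334.4,236.9) and (256.3,242.3). The mouth faces image left (world +y) and the black lever is on the right. The pen is at (122,210) to (176,202) with its cap at the left. The side crop agrees.

```bash
cat >> h.py <<'E'
def ray(d,u,v,z):
    f=d['image'].shape[0]/2/np.tan(np.radians(d['fov_y'])/2)
    r=d['R'].T@np.array([(u-d['cx'])/f,(v-d['cy'])/f,1.]);c=-d['R'].T@d['t']
    return c+r*(z-c[2])/r[2]
E
python3 - <<'E'
from h import *
a=dict(np.load('last_top.npz'));C=cloud(a)
K=[ray(a,u,v,.016)[:2] for u,v in[(254,200),(330.6,195),(334.4,236.9),(256.3,242.3)]]
K=np.array(K);print(K.round(4).tolist())
print([np.linalg.norm(K[i]-K[(i+1)%4]).round(4) for i in range(4)])
f=(K[0]+K[3])/2;r=(K[1]+K[2])/2;x=(f-r)/np.linalg.norm(f-r)
o=(f+r)/2-x*.005;y=np.array([-x[1],x[0]])
print('origin',o,'x',x,'ang',np.degrees(np.arctan2(x[1],x[0])))
for n,p in dict(lever50=-.05,pedal=.054,tipgoal=.06).items():print(n,o+x*p)
# lever points check
S=C[185:250,300:330].reshape(-1,3);q=S[(S[:,2]>.07)&(S[:,2]<.12)];l=(q[:,:2]-o)@np.c_[x,y]
print('lever lateral',np.percentile(l[:,1],[2,50,98]),'x',np.percentile(l[:,0],[2,98]),np.polyfit(l[:,0],q[:,2],1))
g=a['image'][195:220,115:182].astype(int).sum(2); gz=C[195:220,115:182]
e=[ray(a,u,v,.012)[:2] for u,v in[(122,209.5),(176.5,202.5)]]
print('pen',e,np.linalg.norm(e[0]-e[1]),np.mean(e,0),np.degrees(np.arctan2(*(e[1]-e[0])[::-1])))
E
```

```text
[[0.5526, -0.0316], [0.5651, -0.2297], [0.4573, -0.2372], [0.4437, -0.0375]]
[np.float64(0.1985), np.float64(0.1081), np.float64(0.2002), np.float64(0.1091)]
origin [ 0.50497232 -0.13898951] x [-0.06533683  0.99786327] ang 93.74619342944185
lever50 [ 0.50823916 -0.18888267]
pedal [ 0.50144413 -0.08510489]
tipgoal [ 0.50105211 -0.07911771]
lever lateral [-0.02059135 -0.00057099  0.0193854 ] x [-0.05673839 -0.01818768] [-0.94163514  0.05376776]
pen [array([0.52901266, 0.31311442]), array([0.54698954, 0.17066063])] 0.1435836020374807 [0.5380011  0.24188752] -82.80760895676552
```

```bash
python3 -m inch '1 -1 0 0 0 -1;1 -1 0 0 0 -1;1 -1 0 0 0 -1;1 -1 0 0 0 -1;1 -1 0 0 0 -1;1 -1 0 0 0 -1;1 -1 0 0 0 -1;1 -1 0 0 0 -1;1 -1 0 0 0 -1;1 -1 0 0 0 -1' -1 40
```

```text
clock: 1.1
tcp_pos: [0.3646, 0.2916, 0.2278]
orientation: [-3.134, -0.001, 1.927]
ft_force: [0.0, 1.0, -0.9]
width: 0.001
```

```bash
python3 -m inch '0.7 -1 0 0 0 -1;0.7 -1 0 0 0 -1;0.7 -1 0 0 0 -1;0.7 -1 0 0 0 -0.3;0.7 -1 0 0 0 0;0.7 -1 0 0 0 0;0.7 -1 0 0 0 0;0.7 -1 0 0 0 0;0.7 -1 0 0 0 0;0.7 -1 0 0 0 0'; python3 -m inch '0 -1 0 0 0 0;0 -1 0 0 0 0;0 -1 0 0 0 0;0 -1 0 0 0 0;0 -1 -0.3 0 0 0;0 -1 -0.5 0 0 0;0 -1 -0.5 0 0 0;0 -1 -0.5 0 0 0;0 -1 -0.5 0 0 0;0 -1 -0.5 0 0 0'; python3 -m inch '0 -1 -0.5 0 0 0;0 -1 -0.5 0 0 0;0 -1 -0.5 0 0 0;0 0 0 0 0 0;0 0 0 0 0 0'
```

```text
clock: 2.1
tcp_pos: [0.5088, 0.0818, 0.225]
orientation: [-3.128, -0.001, 1.623]
ft_force: [-0.4, 0.1, 0.6]
width: 0.0
clock: 3.1
tcp_pos: [0.5085, -0.1268, 0.1647]
orientation: [-3.124, -0.003, 1.622]
ft_force: [0.8, -0.3, 0.0]
width: 0.004
clock: 3.6
tcp_pos: [0.5069, -0.1902, 0.1308]
orientation: [-3.119, -0.006, 1.619]
ft_force: [-0.9, -0.7, 0.1]
width: 0.004
```

```bash
python3 -m inch '0 0 -0.5 0 0 0;0 0 -0.5 0 0 0;0 0 -0.3 0 0 0;0 0 -0.2 0 0 0;0 0 -0.2 0 0 0'; python3 -m inch '0 0 -0.25 0 0 0;0 0 -0.25 0 0 0;0 0 -0.25 0 0 0;0 0 -0.25 0 0 0;0 0 -0.25 0 0 0'
```

```text
clock: 4.1
tcp_pos: [0.5092, -0.1913, 0.0983]
orientation: [-3.126, 0.005, 1.623]
ft_force: [-1.2, -2.1, 6.9]
width: 0.001
clock: 4.6
tcp_pos: [0.511, -0.1911, 0.0737]
orientation: [-3.131, 0.009, 1.626]
ft_force: [-0.6, -1.1, 6.6]
width: -0.0
```

```bash
python3 -m inch '-0.1 0 -0.25 0 0 0;0 0 -0.25 0 0 0;0 0 -0.25 0 0 0;0 0 -0.2 0 0 0'; python3 -m inch '0 0 -0.15 0 0 0;0 0 -0.1 0 0 0'; python3 -m inch '0 0 -0.1 0 0 0;0 0 -0.1 0 0 0'
```

```text
clock: 5.0
tcp_pos: [0.5104, -0.1931, 0.0548]
orientation: [-3.135, 0.015, 1.627]
ft_force: [-2.1, -2.0, 6.6]
width: 0.003
clock: 5.2
tcp_pos: [0.5104, -0.1935, 0.0496]
orientation: [-3.135, 0.017, 1.627]
ft_force: [-2.0, 1.6, 8.4]
width: 0.004
clock: 5.4
tcp_pos: [0.5104, -0.1935, 0.0457]
orientation: [-3.135, 0.017, 1.628]
ft_force: [-1.8, 0.9, 9.5]
width: -0.003
```

```bash
for i in 1; do python3 -m inch '0 0 -0.07 0 0 0'; python3 -m inch '0 0 -0.06 0 0 0';python3 -m inch '0 0 -0.06 0 0 0'; done | grep -E 'tcp|ft'
```

```text
tcp_pos: [0.5104, -0.1934, 0.0443]
ft_force: [-1.5, 0.2, 8.9]
tcp_pos: [0.5104, -0.1933, 0.0432]
ft_force: [-1.5, 0.6, 8.8]
tcp_pos: [0.5104, -0.1931, 0.0421]
ft_force: [-2.2, 1.4, 8.8]
```

```bash
python3 -m inch '0 0 -0.06 0 0 0' | grep -E 'tcp|ft'; python3 -m inch '0 0 -0.06 0 0 0'| grep -E 'tcp|ft'
```

```text
tcp_pos: [0.5104, -0.193, 0.0411]
ft_force: [-2.1, 1.7, 9.1]
tcp_pos: [0.5104, -0.1928, 0.0401]
ft_force: [-2.2, 1.4, 9.4]
```

```bash
python3 -m inch '0 0 -0.05 0 0 0' | grep -E 'tcp|ft'
```

```text
tcp_pos: [0.5104, -0.1927, 0.0392]
ft_force: [-1.6, 0.4, 9.8]
```

```bash
python3 -m inch '0 0 -0.05 0 0 0' | grep -E 'tcp|ft'
```

```text
tcp_pos: [0.5104, -0.1925, 0.0386]
ft_force: [-2.9, 1.6, 13.7]
```

```bash
python3 -m inch '0 0 -0.05 0 0 0' | grep -E 'tcp|ft'
```

```text
tcp_pos: [0.5105, -0.1925, 0.0382]
ft_force: [-5.7, 2.1, 16.2]
```

The force jumped from 9.8 to 16 N, so the lever is on the stop. I'm easing off slowly.

```bash
python3 -m inch '0 0 0.1 0 0 0;0 0 0.1 0 0 0'| grep -E 'tcp|ft'; python3 -m inch '0 0 0.1 0 0 0;0 0 0.15 0 0 0'| grep -E 'tcp|ft'; python3 -m inch '0 0 0.25 0 0 0;0 0 0.25 0 0 0'| grep -E 'tcp|ft'
```

```text
tcp_pos: [0.5104, -0.1931, 0.0428]
ft_force: [-1.0, -1.2, 3.3]
tcp_pos: [0.5098, -0.1926, 0.0468]
ft_force: [0.5, -0.6, 0.3]
tcp_pos: [0.5093, -0.192, 0.0565]
ft_force: [0.0, 0.3, 0.5]
```

```bash
python3 -m inch '0 0 1 0 0 0;0 0 1 0 0 0;0 0 1 0 0 0;0 0 1 0 0 0;0 0 1 0 0 0;0 0 1 0 0 0;0 0.3 1 0 0 0;0 1 0.5 0 0 0;0 1 0 0 0 0;0 1 0 0 0 0'| grep -E 'tcp|ft'; python3 - <<'E'
from h import *
d=grab('top');C=cloud(d)
np.set_printoptions(linewidth=250);print((C[198:242:3,254:336:4,2]*1000).astype(int))
E
python3 -m inch '0 1 0 0 0 0.8;0 1 0 0 0 0;0 1 0 0 0 0;0 1 0 0 0 0;0 1 0 0 0 0;0 1 0 0 0 0;0 1 0 0 0 0;0 1 0 0 0 0;0 1 0 0 0 0;0 1 0 0 0 0'  0| grep -E 'tcp|ft'; python3 -m inch '0.2 1 0 0 0 0;0.2 1 0 0 0 0;0.2 1 0 0 0 0;0.2 1 0 0 0 0;0.2 1 0 0 0 0;0.2 1 0 0 0 0;0.2 1 0 0 0 0;0 1 0 0 0 0;0 0 0 0 0 0'
```

```text
tcp_pos: [0.508, -0.1247, 0.2151]
ft_force: [0.8, 0.1, -0.0]
[[1255  523  523  522  520  505  509  508  508  510  508  514  512  514  511  514  514  511  511  478  512]
 [  15  525  524  524  482  502  504  505  506  508  511  513  512  513  516  512  511  514  511  514  515]
 [  19  525  524  523  495  496  502  502  504  506  508  510  510  511  513  513  512  512  511  517  518]
 [ 528  529  528  511  490  494  499  501  502  504  507  509  511  509  510  512  511  511  484  516  517]
 [ 529  528  528  476  481  486  492  493  498  503  503  506  509  508  510  507  512  511  517  521  520]
 [ 530  530  529   20  109  477  485  489  494  499  501  504  504  505  509  510  510  510  521  518  518]
 [ 533  531  504   21  107  117  120  482  486  494  495  497  500  503  506  507  508  486  521  521  522]
 [ 531  531  464   20   40  120  118   42  475  485  488  493  496  500  503  505  507  524  522  523  519]
 [ 533  529   33   26  107  117  119   41   26  428  484  485  490  493  497  500  505  522  523  522  497]
 [ 535  494   24   24   44  118  120   41   30   23  343  475  482  489  493  495  494  525  524  526  492]
 [ 535  530   26   24   26  114  120  108   97   84  326  320  302  480  485  494  524  526  524  526    4]
 [ 528  531  531  533   23   20   24   24   30   25  300  313  305   32  475  461  528  525  527  477    6]
 [ 527  532  536  534  536   11   18   14   17   14  307  311  308   18   13  500  530  528  525   13    6]
 [ 527  532  537  537  538  536  535   15   18   15  306  310  305   11   15  529  530  527  529   17    4]
 [ 527  532  535  541  541  537  536  534  535    4    4    0   -1    0  469  533  530  531    2    5   10]]
tcp_pos: [0.5072, 0.083, 0.2167]
ft_force: [0.7, -0.1, 0.2]
clock: 9.75
tcp_pos: [0.5358, 0.2497, 0.2173]
orientation: [-3.131, 0.016, 1.704]
ft_force: [-0.3, 0.6, -0.4]
width: 0.501
```

```bash
python3 -m inch '-0.1 1 -1 0 0 0;0 0.35 -1 0 0 0;0 0 -1 0 0 0;0 0 -1 0 0 0;0 0 -1 0 0 0;0 0 -1 0 0 0;0 0 -0.8 0 0 0;0 0 -0.3 0 0 0;0 0 0 0 0 0'; python3 - <<'E'
from h import *
b=grab('side')
cv2.imwrite('pics/c.png',cv2.resize(b['image'][70:290,130:290],None,fx=3.5,fy=2.7,interpolation=cv2.INTER_CUBIC)[:,:,::-1])
E
```

```text
clock: 10.65
tcp_pos: [0.5349, 0.2711, 0.0715]
orientation: [-3.132, 0.018, 1.703]
ft_force: [-0.7, -0.4, 0.1]
width: 0.499
```

View pics/c.png

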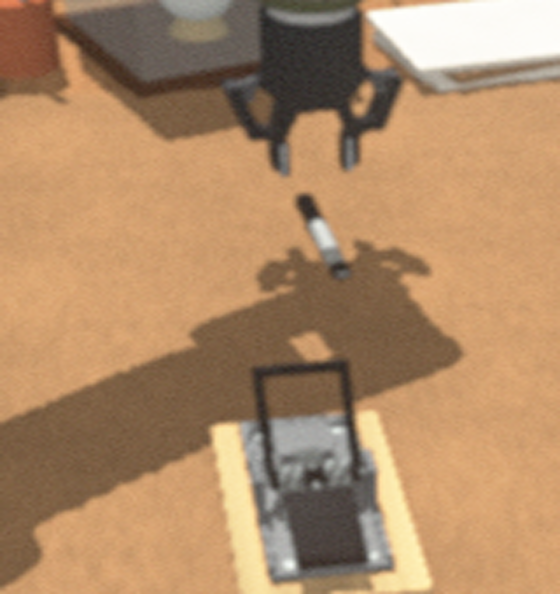

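The trap is cocked, with the bow standing at (300,420). The fingers at (280,165) and (350,160) straddle the pen at (300,200) to (345,275). I'm lowering to grasp it.

```bash
python3 -m inch '0 0 -1 0 0 0;0 0 -1 0 0 0;0 0 -0.6 0 0 0;0 0 -0.3 0 0 0;0 0 -0.3 0 0 0;0 0 0 0 0 0'; python3 -m inch '0 0 0 0 0 0;0 0 0 0 0 0;0 0 0 0 0 0;0 0 0 0 0 0;0 0 0 0 0 0;0 0 0 0 0 0;0 0 0 0 0 0;0 0 0 0 0 0' -1 100
```

```text
clock: 11.3
tcp_pos: [0.5387, 0.2712, 0.0117]
orientation: [3.141, 0.017, 1.702]
ft_force: [-0.1, -0.0, 0.0]
width: 0.497
clock: 12.1
tcp_pos: [0.5397, 0.2717, 0.0139]
orientation: [3.137, 0.016, 1.703]
ft_force: [0.6, -0.4, -0.9]
width: 0.12
```

Width 0.12 means about 10 mm, so the tips hold only the pen's upper part. I'll reopen and go lower.

```bash
python3 -m inch '0 0 0 0 0 0;0 0 0 0 0 0;0 0 0 0 0 0;0 0 0 0 0 0' 0 100|tail -1; python3 -m inch '-0.1 0 -0.3 0 0 0;0 0 -0.2 0 0 0;0 0 0 0 0 0'
```

```text
width: 0.499
clock: 12.8
tcp_pos: [0.5375, 0.2716, 0.0029]
orientation: [3.137, 0.016, 1.703]
ft_force: [0.2, 0.0, 1.0]
width: 0.503
```

```bash
python3 -m inch '0 0 0.13 0 0 0;0 0 0 0 0 0'|grep tcp; python3 -m inch '0 0 0 0 0 0;0 0 0 0 0 0;0 0 0 0 0 0;0 0 0 0 0 0;0 0 0 0 0 0;0 0 0 0 0 0;0 0 0 0 0 0' -1 100
```

```text
tcp_pos: [0.5374, 0.2716, 0.0055]
clock: 13.7
tcp_pos: [0.5378, 0.2717, 0.0061]
orientation: [3.136, 0.016, 1.703]
ft_force: [0.1, 1.0, 0.6]
width: 0.141
```

```bash
python3 -m inch '0 0 0.5 0 0 0;0 0 1 0 0 0;0 0 1 0 0 0;0 0 1 0 0 0;0 0 0 0 0 0'; python3 - <<'E'
from h import *
b=grab('side')
cv2.imwrite('pics/d.png',cv2.resize(b['image'][60:200,150:290],None,fx=4,fy=4,interpolation=cv2.INTER_CUBIC)[:,:,::-1])
a=grab('top');C=cloud(a)
E
```

```text
clock: 14.2
tcp_pos: [0.5373, 0.2716, 0.0803]
orientation: [3.137, 0.016, 1.703]
ft_force: [-0.2, -0.2, 0.1]
width: 0.142
```

View pics/d.png

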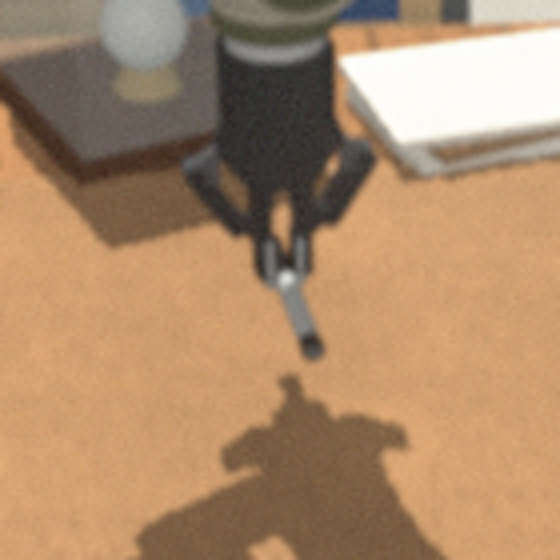

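The pen is held. Its tail is at crop (313,350), which is full-image pixel (228,147). I'll measure its tilt and tail position.

```bash
python3 - <<'E'
from h import *
b=dict(np.load('last_side.npz'));C=cloud(b)
for v in range(126,152,2):
    r=C[v,214:236]; m=(r[:,2]>.05)&(r[:,2]<.13)&(r[:,1]<.3)&(r[:,1]>.1)
    if m.any(): q=r[m];print(v,214+np.where(m)[0].mean().round(1),m.sum(),np.median(q,0).round(4))
E
```

```text
126 220.5 14 [0.5381 0.2634 0.0968]
128 220.8 13 [0.5387 0.2614 0.0927]
130 220.5 10 [0.5367 0.2554 0.09  ]
132 221.5 6 [0.5388 0.2425 0.0914]
134 222.5 6 [0.5406 0.2321 0.0915]
136 223.5 6 [0.5423 0.2208 0.0922]
138 224.5 6 [0.544  0.2112 0.0919]
140 225.0 7 [0.545  0.1999 0.0928]
142 225.5 6 [0.5453 0.1919 0.092 ]
144 226.5 6 [0.5473 0.1821 0.0925]
146 227.5 6 [0.5494 0.176  0.0901]
148 228.0 5 [0.5506 0.176  0.0837]
```

```bash
python3 -m inch '-0.4 -1 0 0 0 -0.74;-0.4 -1 0 0 0 0;-0.4 -1 0 0 0 0;-0.4 -1 0 0 0 0;-0.4 -1 0 0 0 0;0 -1 0 0 0 0;0 -1 0 0 0 0;0 -1 0 0 0 0;0 0 0 0 0 0'
```

```text
clock: 15.2
tcp_pos: [0.4877, 0.1052, 0.067]
orientation: [-3.123, 0.018, 1.637]
ft_force: [0.1, -0.0, 0.4]
width: 0.139
```

```bash
python3 -m inch '0.1 -0.8 0 -0.26 0 0;0.1 -0.8 0 0 0 0;0.1 -0.8 0 0 0 0;0 0 0 0 0 0'; python3 - <<'E'
from h import *
b=grab('side')
cv2.imwrite('pics/e.png',cv2.resize(b['image'][130:290,160:270],None,fx=5,fy=3.7,interpolation=cv2.INTER_CUBIC)[:,:,::-1])
C=cloud(b)
for v in range(160,250,3):
    r=C[v,205:240]; m=(r[:,2]>.055)&(r[:,2]<.10)&(r[:,1]>-.12)
    if m.any(): q=r[m];print(v,205+np.where(m)[0].mean().round(1),m.sum(),np.median(q,0).round(4))
E
```

```text
clock: 15.6
tcp_pos: [0.493, 0.0555, 0.0648]
orientation: [-3.118, 0.044, 1.639]
ft_force: [-0.3, 0.5, -0.7]
width: 0.138
172 207.5 4 [0.4933 0.0857 0.0782]
175 210.5 12 [0.4996 0.052  0.0928]
178 210.5 12 [0.499  0.0517 0.0847]
181 210.5 12 [0.4986 0.0487 0.0789]
184 209.9 9 [0.4968 0.0401 0.0768]
187 209.0 7 [0.4938 0.0285 0.0766]
190 210.0 7 [0.4954 0.0152 0.0778]
193 210.5 6 [0.496  0.0029 0.0792]
196 211.0 7 [ 0.4964 -0.0081  0.0793]
199 212.0 7 [ 0.4981 -0.0194  0.0794]
202 212.5 6 [ 0.4986 -0.03    0.0794]
208 215.5 2 [ 0.5044 -0.0409  0.0706]
214 227.0 1 [ 0.5261 -0.0948  0.0981]
217 229.0 3 [ 0.5296 -0.105   0.0982]
220 223.0 4 [ 0.5283 -0.1074  0.0921]
223 219.6 5 [ 0.5268 -0.1103  0.0862]
226 220.2 5 [ 0.5285 -0.115   0.0841]
229 229.0 1 [ 0.5281 -0.1189  0.077 ]
```

View pics/e.png

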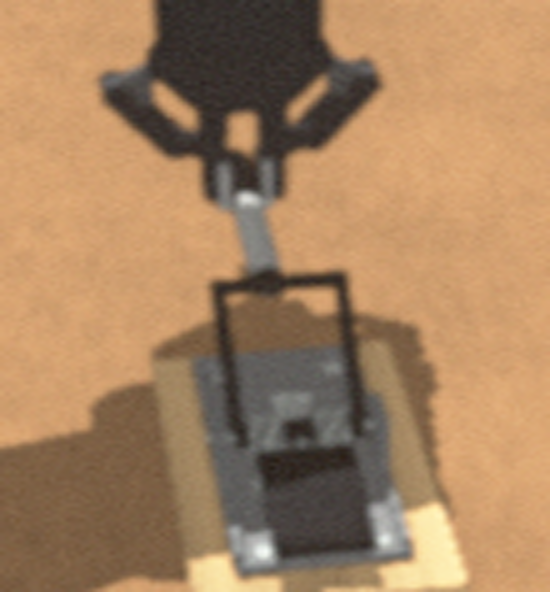

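```bash
python3 -m inch '0.04 -0.6 0 0.4 0 0;0.04 -0.6 0 0 0 0;0.04 -0.6 0 0 0 0;0 -0.2 0 0 0 0;0 0 0 0 0 0'; python3 -m inch '0 0 -0.3 0 0 0;0 0 -0.2 0 0 0;0 0 0 0 0 0'
```

```text
clock: 16.15
tcp_pos: [0.4947, 0.0166, 0.0641]
orientation: [-3.118, 0.01, 1.642]
ft_force: [-0.2, -0.9, -0.0]
width: 0.138
clock: 16.45
tcp_pos: [0.4945, 0.0174, 0.053]
orientation: [-3.117, 0.01, 1.643]
ft_force: [0.4, 1.0, -0.8]
width: 0.141
```

```bash
python3 -m inch '0 0 -0.2 0 0 0;0 0 -0.1 0 0 0;0 0 0 0 0 0'|grep -E 'tcp|ft'; for i in 1; do python3 -m inch '0 0 -0.1 0 0 0;0 0 0 0 0 0'; python3 -m inch '0 0 -0.08 0 0 0;0 0 0 0 0 0';python3 -m inch '0 0 -0.08 0 0 0;0 0 0 0 0 0'; done | grep -E 'tcp|ft'
```

```text
tcp_pos: [0.4943, 0.018, 0.0463]
ft_force: [-0.0, 0.3, -0.0]
tcp_pos: [0.4944, 0.018, 0.0442]
ft_force: [-0.4, 1.0, 0.2]
tcp_pos: [0.4946, 0.0181, 0.0426]
ft_force: [2.6, 1.3, -1.1]
tcp_pos: [0.4945, 0.0181, 0.0408]
ft_force: [-0.2, 0.4, -0.1]
```

```bash
python3 - <<'E'
from h import *
for _ in range(4):
    s=sensors.sense();print(s['ft_force'].round(2),s['wrist_torque'].round(3),s['clock'])
E
```

```text
[-0.24  0.4  -0.13] [ 0.02   0.155 -0.117] 17.35
[-0.24  0.4  -0.13] [ 0.02   0.155 -0.117] 17.35
[-0.24  0.4  -0.13] [ 0.02   0.155 -0.117] 17.35
[-0.24  0.4  -0.13] [ 0.02   0.155 -0.117] 17.35
```

```bash
python3 - <<'E'
from h import *
b=grab('side')
cv2.imwrite('pics/f.png',cv2.resize(b['image'][130:290,160:270],None,fx=5,fy=3.7,interpolation=cv2.INTER_CUBIC)[:,:,::-1])
E
```

```text
(no output)
```

View pics/f.png

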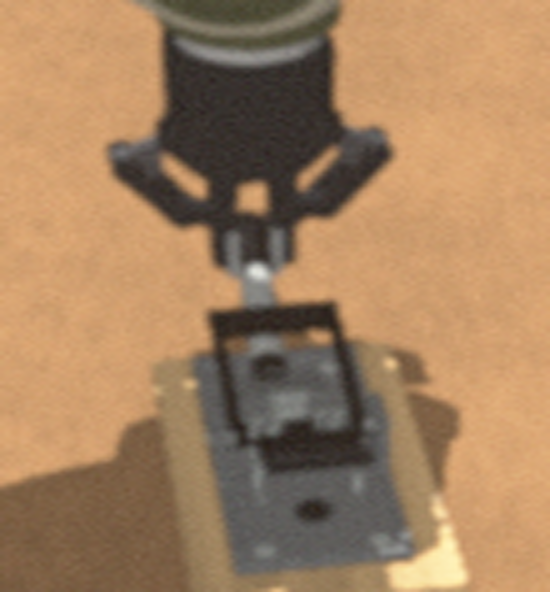

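The jaw has snapped onto the pen: the lever is up at (315,460) and the bow bar at (275,320) lies across it. I'll press a little more to be sure of pedal contact, then draw the pen out.

```bash
python3 -m inch '0 0 -0.1 0 0 0;0 0 0 0 0 0'| grep -E 'tcp|ft';python3 -m inch '0 0 -0.1 0 0 0;0 0 0 0 0 0'| grep -E 'tcp|ft'; python3 -c "
from h import *;s=sensors.sense();print(s['wrist_torque'],s['width'])"
```

```text
tcp_pos: [0.4945, 0.0182, 0.039]
ft_force: [-0.9, 1.2, 1.0]
tcp_pos: [0.4949, 0.0184, 0.0371]
ft_force: [2.5, 1.0, 0.4]
[ 0.103161   -0.36667244  0.08768825] 0.13931451834158326
```

```bash
python3 -m inch '0 0 -0.1 0 0 0;0 0 0 0 0 0'| grep -E 'tcp|ft';python3 -m inch '0 0 -0.08 0 0 0;0 0 0 0 0 0'| grep -E 'tcp|ft'; python3 -c "
from h import *;s=sensors.sense();print(s['wrist_torque'],s['width'])
b=grab('side');C=cloud(b)
for v in range(196,240,2):
    r=C[v,203:222]; print(v,(r[:,2]*1000).astype(int))"
```

```text
tcp_pos: [0.4954, 0.0182, 0.0353]
ft_force: [-1.8, 2.0, 4.6]
tcp_pos: [0.4956, 0.0183, 0.0342]
ft_force: [-1.6, 2.0, 5.6]
[-0.28835106  0.22067506 -0.15444042] 0.14084398386889616
196 [66 63 64 68 69 67 49 47 45 45 56 64 63 65 61 60 59  7  1]
198 [58 60 59 65 59 60 46 46 47 43 52 60 59 58 54 54 54  5  4]
200 [53 54 51 56 55 55 45 47 46 46 45 55 53 53 50 50 46  1  4]
202 [47 46 45 46 50 51 47 45 47 45 45 48 47 44 44 41  1  5  6]
204 [ 4 41 41 43 42 43 44 45 46 49 45 43 40 40  4  5  3  4  2]
206 [ 5  7  2 37 35 38 44 43 44 44 47 43  2  5  2  2  2  4  3]
208 [ 2  3  4  1  4  4 44 43 47 47 47 42  4  4  4  2  4  5  3]
210 [  2   3   3   3   1   2  43  46  44  44  45  46  41   4   4   6 789   0
   6]
212 [ 4  3  4  4  2  2 38 41 46 45 44 44 67 65 70 67 68 67 66]
214 [67 69 68 67 69 68 68 63 65 69 68 67 70 67 64 68 69 68 66]
216 [70 67 67 66 65 62 64 65 63 63 63 62 62 61 60 64 60 62 64]
218 [67 64 59 59 58 59 58 57 57 56 56 57 57 53 53 52 52 51 52]
220 [ 65  65  46  51  52  49  49  49  47  49  47 789  46  43   1   5  43   6
   4]
222 [65 62  1  4  4  3  4  3 42 43 44 47 46 46 42  4  3  4  5]
224 [59 63 60  4  4  6  5  3 40 45 45 46 46 45 44 29 28 28 34]
226 [62 61 62 30 32 32 30 30 36 43 46 47 46 45 42 29 31 29 30]
228 [61 60 60 32 27 29 26 29 27 43 45 50 46 45 44 40 25 23 23]
230 [54 56 58 26 27 27 23 24 27 39 41 42 40 41 42 39 26 25 25]
232 [23 60 60 57 24 28 29 28 29 27 34 35 33 32 34 29 32 32 32]
234 [25 59 59 58 23 30 31 31 33 33 33 32 32 35 36 33 36 35 37]
236 [25 55 58 59 26 20 35 36 35 37 37 45 46 44 44 45 46 46 37]
238 [23 24 56 57 54 24 36 38 37 36 23 36 42 42 38 39 40 41 23]
```

```bash
python3 -m inch '0 0 0.12 0 0 0;-0.04 0.6 0.1 0 0 0;-0.04 0.6 0 0 0 0;-0.04 0.6 0 0 0 0;-0.04 0.6 0 0 0 0;-0.04 0.6 0 0 0 0'; python3 -m inch '-0.04 0.8 0 0 0 0;-0.04 0.8 0 0 0 0;-0.04 0.8 0 0 0 0;-0.04 0.8 0 0 0 0;0 0 0 0 0 0'; python3 - <<'E'
from h import *
b=grab('side')
cv2.imwrite('pics/g.png',cv2.resize(b['image'][110:290,160:270],None,fx=5,fy=3.3,interpolation=cv2.INTER_CUBIC)[:,:,::-1])
E
```

```text
clock: 18.85
tcp_pos: [0.4906, 0.0823, 0.0383]
orientation: [-3.119, 0.011, 1.642]
ft_force: [0.5, -0.5, -0.5]
width: 0.135
clock: 19.35
tcp_pos: [0.4853, 0.1547, 0.0377]
orientation: [-3.117, 0.01, 1.646]
ft_force: [0.2, 0.1, 0.8]
width: 0.14
```

View pics/g.png

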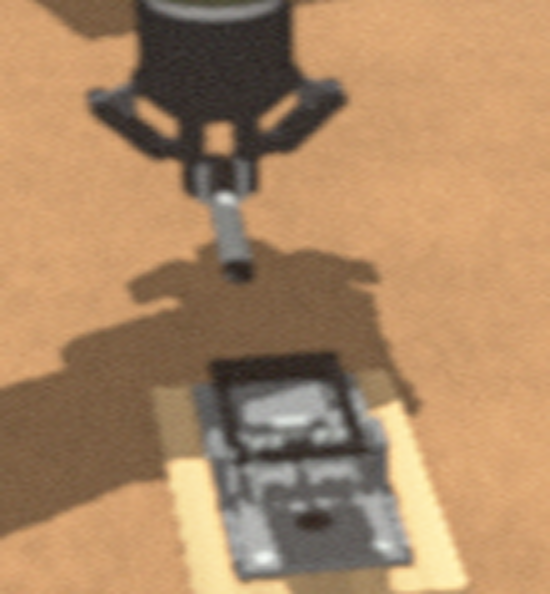

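The jaw is shut and the pen is out, its tail at (238,270), well clear of the strip. I'll lay it down a bit further off.

```bash
python3 -m inch '0 1 0 0 0 0;0 1 0 0 0 0;0 0.5 0 0 0 0;0 0 -0.5 0 0 0;0 0 -0.5 0 0 0;0 0 -0.2 0 0 0;0 0 0 0 0 0' | grep -E 'tcp|ft'
```

```text
tcp_pos: [0.4852, 0.2025, 0.0108]
ft_force: [0.6, 1.7, 3.1]
```

```bash
python3 -m inch '0 0 -0.1 0 0 0;0 0 0 0 0 0' | grep -E 'tcp|ft'
```

```text
tcp_pos: [0.4858, 0.202, 0.0092]
ft_force: [-1.2, 2.2, 4.2]
```

```bash
python3 -m inch '0 0 0 0 0 0;0 0 0 0 0 0;0 0 0 0 0 0;0 0 0 0 0 0;0 0 0 0 0 0' -0.2 20|grep -E 'tcp|wid'; python3 -m inch '0 0 0.2 0 0 0;0 0 0.4 0 0 0;0 0 1 0 0 0;0 0 1 0 0 0;0 0 1 0 0 0;0 0 1 0 0 0;0 0 1 0 0 0;0 0.5 0 0 0 0;0 1 0 0 0 0;0 1 0 0 0 0'|grep -E 'clock|tcp'; python3 - <<'E'
from h import *
b=grab('side');C=cloud(b)
cv2.imwrite('pics/i.png',cv2.resize(b['image'][80:300,150:290],None,fx=4,fy=2.7,interpolation=cv2.INTER_CUBIC)[:,:,::-1])
for v in range(150,195,3):
    r=C[v,195:235]; m=(r[:,2]>.010)&(r[:,2]<.05)
    if m.any(): q=r[m];print(v,195+np.where(m)[0].mean().round(1),m.sum(),np.median(q,0).round(4))
E
```

```text
tcp_pos: [0.4857, 0.2014, 0.0091]
width: 0.398
clock: 21.8
tcp_pos: [0.4852, 0.2521, 0.1297]
156 202.0 3 [0.4839 0.2386 0.0205]
159 202.5 6 [0.4846 0.226  0.0191]
162 202.5 6 [0.4841 0.2142 0.0177]
165 203.5 6 [0.4861 0.1995 0.0176]
168 204.5 6 [0.4881 0.1858 0.0179]
171 204.5 6 [0.4876 0.1716 0.0183]
174 205.5 6 [0.4895 0.1596 0.0176]
177 205.5 6 [0.4889 0.1438 0.0193]
180 206.5 6 [0.4909 0.133  0.0179]
183 207.0 7 [0.4915 0.1199 0.0185]
186 207.5 6 [0.4921 0.1072 0.0182]
189 208.0 5 [0.493  0.1017 0.0127]
```

View pics/i.png

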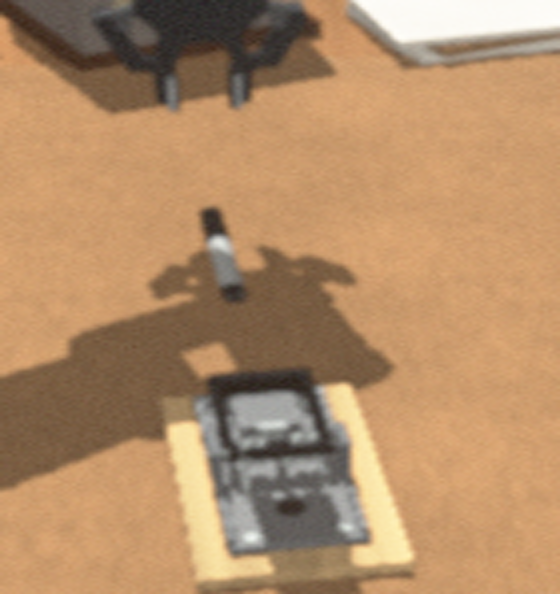

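The pen lies flat at (210,215) to (235,295), clear of the strip, and the jaw is shut. The empty fingers are above and away from it.

```bash
python3 -m inch '0 0 0 0 0 0;0 0 0 0 0 0;0 0 0 0 0 0'|head -1; python3 -c "
from workcell import finish_job;print(finish_job())"
```

```text
clock: 22.15
the job is handed in; nothing more can be done
None
```

The trap works: it cocked, tripped and closed fully, and I handed the job in at about 22 s of the 72 s allowed.

- **Setting:** I pressed the lever down with shut fingers. The force stayed near 9–10 N, then rose to about 16–17 N at the stop (limit 25 N), where I let go. The catch held on its own, with the bow bar measured about 120 mm up.
- **Grasp:** My first grip on the pen was too high, so I reopened and gripped it again lower down.
- **Tripping:** I lowered the pen's tail onto the pedal in 1.6–2 mm steps, and the jaw snapped onto the pen. The wrist force showed no clear pedal contact at the snap, so I can't confirm that contact from force alone. I then pressed about 6–7 mm further and felt 5.6 N, which could be the pedal or partly the lower lip.
- **Final check:** The pen came straight out and the jaw closed fully in the picture. The pen lies flat, its top at about 18 mm along its length, with its tail roughly 13 cm from the strip.
- **Other things:** I moved nowhere near the tape roll, baseball or carton, but I did not measure their positions again at the end.

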